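Release the ratchet hold-down and lower it onto the wood

ROBOT

A 7-joint arm with a two-finger parallel gripper is mounted at the origin on the work surface; the furniture and walls round the work are solid. World frame = base frame: x ahead of the robot, y to its left, z up, the work surface at z = 0. Lengths are in m, angles in rad, forces in N, time in s.
With the tool pointing down it reaches from about 0.375 to 0.925 m from the base axis. Payload 3.1 kg.
Tool frame: the origin (TCP) lies between the finger pads; the fingertips stand 19 mm ahead of it and the grasp point (between the pads) is the TCP; z points along the fingers, y is the line along which they close (so a half turn about z gives the same grasp; the last joint's range is limited). The gripper opens to 85 mm and grips with 20 to 120 N. Pads are 22 mm wide; open, the fingers measure 114 mm over their backs; the gripper's body (76 mm by 85 mm) begins 54 mm behind the grasp point. The pads swing forward as they close: fully open they stand 13 mm farther back than shut.
Start: joints at [-1.245, 0.383, 0.044, 1.598, -0.018, 1.161, -0.05], TCP at [0.267, 0.593, 0.25] pointing down, gripper open.
Joint ranges: [-2.61, 2.61], [-0.41, 2.15], [-1.48, 1.57], [0, 2.5], [-1.57, 4.71], [0.05, 1.97], [-2.85, 2.85]. Speed limits (rad/s): [2.79, 2.79, 3.14, 3.14, 3.14, 3.14, 3.14].

INTERFACE

Orientations are given as a unit quaternion [x, y, z, w].
In Python, from bench import move_ptp, movel, move_j, move_gripper, pause, inverse_kinematics, read_camera, camera_params, MotionError, sign_off, look_for, tip_of, read_time_s, read_qpos, read_joint_vel, read_effort, read_eef_pos, read_tcp_rot, read_ft_force, read_ft_torque, read_finger_gap, read_grasp_force gives the robot as it stands. Calls block until the motion is done:
- move_ptp(position, orientation): joint-space move of the TCP to a pose.
- movel(position, orientation=None, speed=0.15): straight line of the TCP; orientation=None keeps the orientation; speed is the mean speed in m/s.
- move_j(angles): joint-space move.
- move_gripper(opening, effort=None): finger opening in m; effort is the grip in N (None keeps the last); returns when the fingers have stopped.
- pause(seconds).
- inverse_kinematics(position, orientation): joint angles nearest the present ones, or None.
- read_camera(name): name is "side" or "top" or "wrist"; returns the picture (480x640x3 uint8, red, green, blue); there is no depth.
- camera_params(name): a dict with "K" (3x3 intrinsics, pixels), "camera_from_world" (4x4, takes a point from world to camera coordinates). Camera axes: x right, y down, z forward; pixel columns grow to the right and rows downward; lengths in m; the calibration is good to about 2 mm. A picture is of the moment at which its call begins: read the wrist's pose just before it. camera_params takes no time and is no camera call; for the wrist camera it gives the pose at the moment of the call.
A pose or a line that the arm cannot do raises MotionError and nothing moves.
- sign_off(): hands the job in; it is judged then, once.
Trained networks look in the newest picture that a camera, given by its name, has taken for a name from the list of things; names that differ only in an ending like _2 or _b are one class to them, and where a whole thing is asked for, a point or a joint stands for the part that bears it (a point fixed in the world has none). Each returns a list of dicts, best first, with "confidence" (0 to 1); they miss things now and then, are a little off and sometimes report something else, mostly with a low value. They report only what shows in the picture. A call takes as long as a camera call.
- look_for(camera, name): "at" ([column, row] in pixels, amid what is visible of it).
- tip_of(camera, name): "at" ([column, row] in pixels: a listed point, or the origin of a listed thing).
Readings, each from a call of its own:
- read_time_s(): time.
- read_qpos(): joint angles.
- read_joint_vel(): joint speeds.
- read_effort(): joint torques, N m.
- read_eef_pos(): TCP position.
- read_tcp_rot(): TCP orientation.
- read_ft_force(): force on the tool from outside, world axes, zero at the start.
- read_ft_torque(): the same for the moment, N m.
- read_finger_gap(): finger opening in m.
- read_grasp_force(): force on a finger pad.
Only numpy, scipy, OpenCV 4.12 (cv2) and the standard library are available. Lean on these libraries where they do the work, as an engineer would, in place of code of your own. Each camera call takes 0.05 s, during which the arm holds its last target. There are 200 camera calls.

TASK

Set the ratchet hold-down on the wood offcut: press the pawl's thumb tab down until the pawl is clear of the teeth and stays out, then push the raised arm down past its teeth until its rubber foot bears on the wood. Only press and push with the fingertips: lift nothing, do not raise the arm, do not shift the wood, and leave the padlock, hex nut, spanner and G-clamp where they are.

Things in the scene. Friction and masses are not known exactly. Their poses are not given: they have to be found in the camera images.
- ratchet_base: Fixed plywood board of the hold-down, 160 (its x) x 290 (its y) x 15 mm; origin under its centre. Steel cheek plates (40 mm apart outside, tops at z = 100 mm) at x = 0 carry the arm's hinge (along x, at y = -30, z = 80 mm) and the pawl's pivot (along x, at y = -70, z = 35 mm). The arm reaches from its hinge toward the board's +y; the pawl's thumb tab sticks out toward -y.
- hold_arm (a joint): Angle of the arm above level, rad; starts at 0.74 to 0.83; 0 = level, rubber foot on the wood. Steel bar 20 x 14 mm in section with a toothed wheel (radius 48 mm, teeth 17 degrees apart) at the hinge. Stiff hinge (0.45 N m): with the pawl free it does not fall but stays where left, and sinks under about 2 to 4 N on its end. With the pawl in it sinks 0.1 rad at most, then a tooth catches.
- push_plate (a point): Middle of the top face of the ribbed black end plate of the arm, where it is pushed: plate 34 mm wide, 44 mm long, 14 mm thick, 140 mm from the hinge along the arm and 9 mm above the hinge line. z is normal to the plate (up when the arm is level), y points along the arm away from the hinge.
- rubber_foot (a point): Centre of the underside of the arm's round rubber foot (28 mm across), 110 mm from the hinge along the arm and 33 mm below the hinge line.
- pawl (a joint): Angle of the steel pawl, rad: 0 (start) = its nose is fully in the teeth and the arm cannot go down; it grows as the thumb tab is pressed down; from about 0.22 the nose is clear of the teeth; 0.42 = end stop. The pivot is stiff (about 2 N on the tab) and has no return spring: the pawl stays where it is left.
- pawl_tab (a point): Middle of the top face of the pawl's ribbed steel thumb tab (34 mm across, 28 mm long, 6 mm thick), 53 mm from the pawl's pivot toward the board's -y and 21 mm above it at the start; it sinks about 22 mm from start to end stop.
- wood_mid (a point): Centre of the loose wood offcut, 140 x 45 x 32 mm, 0.11 kg, lying flat on the base board under the rubber foot, its length (its y) across the board along the board's x. Its top is 47 mm above the work surface. It must stay there.
- padlock: Loose brass padlock, 61 x 40 x 17 mm, lying on the base board beside the hinge; origin under its middle. Leave alone.
- nut: Loose steel hex nut, 30 x 26 x 13 mm, on the base board in the corner near the thumb tab; origin under its middle. Leave alone.
- spanner: Loose spanner, 191 mm long, lying at the back of the bench on the left; origin under its middle. Leave alone.
- clamp_g: Loose green G-clamp, 135 x 95 x 19 mm, lying at the front of the bench on the right; origin under its middle. Leave alone.

How it is judged:
By the outcome, as a careful person would: the job done as asked, in the order asked, and still so for the second after the job is handed in, with the robot touching nothing.
It also fails if it takes over 48 s, if anything falls off the work surface, if the arm or the gripper's body presses on something with over 40 N, if the wrist force passes 120 N, or if a joint passes its speed limit or range.

## Working session

There is one attempt and no reset: what is moved stays moved. The work goes in short steps, each a Python script; the robot and the scene stay as the last script left them, time stands still between calls to the robot, and variables do not carry over. Pictures are saved under pics/ and viewed, at most 10 in all, crops included, and the job is handed in when it is done.

```bash
mkdir -p pics
python3 - <<'E'
from bench import *
import cv2,numpy as np
for c in ["side","top"]:
    im=read_camera(c); cv2.imwrite(f"pics/{c}0.png",im[:,:,::-1])
    p=camera_params(c); print(c,p["K"],p["camera_from_world"])
    for n in ["pawl_tab","push_plate","rubber_foot","wood_mid","ratchet_base","padlock","nut"]:
        print(n,[(np.round(d["at"],1),round(d["confidence"],2)) for d in tip_of(c,n)[:2]])
print(read_time_s())
E
```

```text
side [[518.45453541   0.         314.94226686]
 [  0.         518.45453541 247.05519866]
 [  0.           0.           1.        ]] [[ 0.95674127 -0.29043582  0.01712245 -0.54851204]
 [-0.14603298 -0.53029097 -0.83514421  0.07275975]
 [ 0.25163567  0.79651649 -0.54976447  1.14397404]
 [ 0.          0.          0.          1.        ]]
pawl_tab [(array([338.9, 270.6]), 0.51)]
push_plate [(array([288. , 182.8]), 0.72)]
rubber_foot [(array([285.9, 203.6]), 0.95), (array([339., 272.]), 0.46)]
wood_mid [(array([286. , 238.3]), 0.98), (array([316.1, 197. ]), 0.73)]
ratchet_base [(array([306. , 265.4]), 0.81)]
padlock []
nut [(array([311.9, 289.5]), 0.52)]
top [[546.77839674   0.         321.41627827]
 [  0.         546.77839674 242.68830334]
 [  0.           0.           1.        ]] [[-0.01312954 -0.99989976  0.00530025 -0.13437138]
 [-0.97912997  0.01178132 -0.20289331  0.51485685]
 [ 0.20281053 -0.00785353 -0.9791865   1.26712737]
 [ 0.          0.          0.          1.        ]]
pawl_tab [(array([349.4, 221.8]), 0.83)]
push_plate [(array([274.1, 234.6]), 0.55)]
rubber_foot [(array([269.3, 241.2]), 0.61)]
wood_mid [(array([271. , 252.2]), 0.62)]
ratchet_base [(array([299.4, 245.3]), 0.91)]
padlock [(array([288.6, 226.2]), 0.72)]
nut [(array([347.1, 249.3]), 0.62)]
0.8
```

View pics/side0.png

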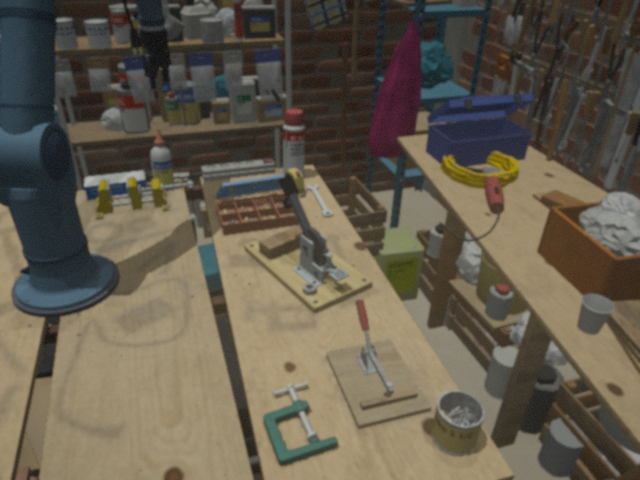

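View pics/top0.png

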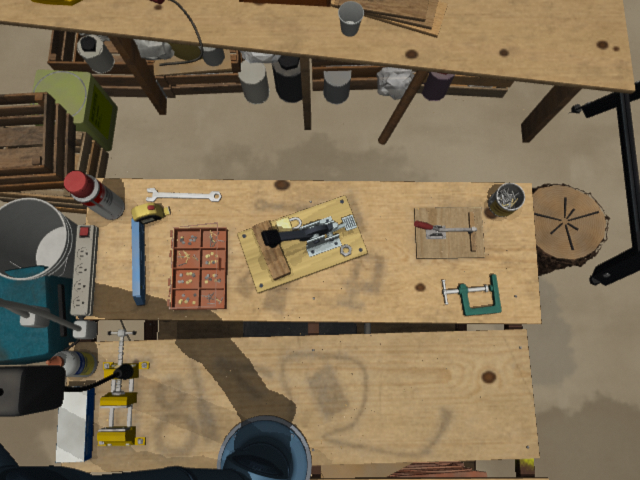

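The pictures show the board with corners near (239,231), (348,196), (369,253) and (258,292) in the top view. The arm points left to (270,238) and the tab is at (349,222). I'll fit the board pose from these.

```bash
cat > h.py <<'E'
import numpy as np, cv2
from scipy.optimize import least_squares
from scipy.spatial.transform import Rotation as R
from bench import *
def proj(P,p):
    c=p["camera_from_world"]@np.append(P,1); u=p["K"]@c[:3]; return u[:2]/u[2]
def W(b,P): # b=(x,y,yaw)
    c,s=np.cos(b[2]),np.sin(b[2]); return np.array([b[0]+c*P[0]-s*P[1],b[1]+s*P[0]+c*P[1],P[2]])
def plate(th,r=.14,h=.009): return np.array([0,-.03+r*np.cos(th)-h*np.sin(th),.08+r*np.sin(th)+h*np.cos(th)])
def tab(a):
    y,z=-.053,.021; c,s=np.cos(a),np.sin(a); return np.array([0,-.07+c*y-s*z,.035+s*y+c*z])
E
python3 - <<'E'
from h import *
t=camera_params("top"); s=camera_params("side")
C=[(.08,.145),(.08,-.145),(-.08,-.145),(-.08,.145)]
px=[(239,231),(348,196),(369,253),(258,292)]
obs=[(t,lambda v,c=c:np.array([*c,.015]),p,1) for c,p in zip(C,px)]
obs+=[(t,lambda v:np.array([0,0,0]),(299.4,245.3),.7),(s,lambda v:np.array([0,0,0]),(306,265.4),.7),
(t,lambda v:tab(0),(349.4,221.8),.7),(s,lambda v:tab(0),(338.9,270.6),.4),
(t,lambda v:plate(v[3]),(274.1,234.6),.5),(s,lambda v:plate(v[3]),(288,182.8),.5),
(t,lambda v:plate(v[3],.11,-.033),(269.3,241.2),.5),(s,lambda v:plate(v[3],.11,-.033),(285.9,203.6),.7)]
f=lambda v:np.concatenate([w*(proj(W(v,P(v)),c)-p) for c,P,p,w in obs])
r=least_squares(f,[.55,-.1,.3,.78],loss="soft_l1"); v=r.x
print(v); print(np.round(f(v).reshape(-1,2),1))
print("tab",W(v,tab(0)),W(v,tab(.42)),"plate",W(v,plate(v[3])),"level",W(v,plate(0)))
E
```

```text
[ 0.52191751 -0.0952279   0.32192825  0.78812231]
[[-1.4  0.5]
 [-1.  -1. ]
 [-0.2  0.6]
 [-0.8 -0. ]
 [ 2.6 -1.1]
 [-0.3  1.4]
 [ 0.7  0.7]
 [ 0.1  1.4]
 [-0.3  0.6]
 [ 1.1  1.1]
 [ 1.2  0.3]
 [ 1.7  0.1]]
tab [ 0.56083426 -0.21190903  0.056     ] [ 0.56208614 -0.21566245  0.03256356] plate [ 0.50219221 -0.03608704  0.18561086] level [0.48711391 0.00912108 0.089     ]
```

```bash
cat >> h.py <<'E'
B=np.array([0.52192,-0.09523,0.32193,0.788])
def quat(t,b=B,flip=1): # tool leaning: z=(0,sin t,-cos t) in board frame, tool y along board x
    z=np.array([0,np.sin(t),-np.cos(t)]); y=np.array([flip,0,0.]); x=np.cross(y,z)
    return (R.from_euler("z",b[2])*R.from_matrix(np.array([x,y,z]).T)).as_quat()
def tcp(P,q,d=.019): return P-d*R.from_quat(q).as_matrix()[:,2]
E
python3 - <<'E'
from h import *
P=W(B,tab(0)); P2=P+[0,0,.1]
for fl in (1,-1):
    q=quat(.25,flip=fl); print(fl,np.round(inverse_kinematics(tcp(P2,q),q) if inverse_kinematics(tcp(P2,q),q) is not None else [0],2))
q=min((quat(.25,flip=f) for f in (1,-1)),key=lambda q:9 if inverse_kinematics(tcp(P2,q),q) is None else abs(inverse_kinematics(tcp(P2,q),q)[6]))
movel([.267,.593,.38],speed=.25); move_ptp(tcp(P+[0,0,.2],q),q)
move_gripper(0.0,20); movel(tcp(P2,q),q)
p=camera_params("wrist"); im=read_camera("wrist"); 
for n in ["pawl_tab","nut"]: print(n,tip_of("wrist",n)[:2])
print("exp",proj(P,p)); print(read_time_s(),read_eef_pos(),tcp(P2,q),q,read_ft_force())
cv2.circle(im,tuple(int(a) for a in proj(P,p)),4,(255,0,0),1)
cv2.imwrite("pics/w1.png",im[:,:,::-1])
E
```

```text
1 [-0.34  0.72  1.05  1.7  -0.76  1.37  1.25]
-1 [-0.46  0.98  1.37  1.7  -1.03  1.58 -1.71]
pawl_tab [{'at': [328.7, 270.9], 'confidence': 0.59}]
nut [{'at': [250.1, 222.0], 'confidence': 0.77}]
exp [324.06897991 277.30045895]
6.2417 [ 0.56314601 -0.2170219   0.17586524] [ 0.56232424 -0.21637025  0.17440934] [ 0.58007596  0.80496465  0.07288952 -0.10114794] [ 0.02110305 -0.12707979  0.12941897]
```

View pics/w1.png

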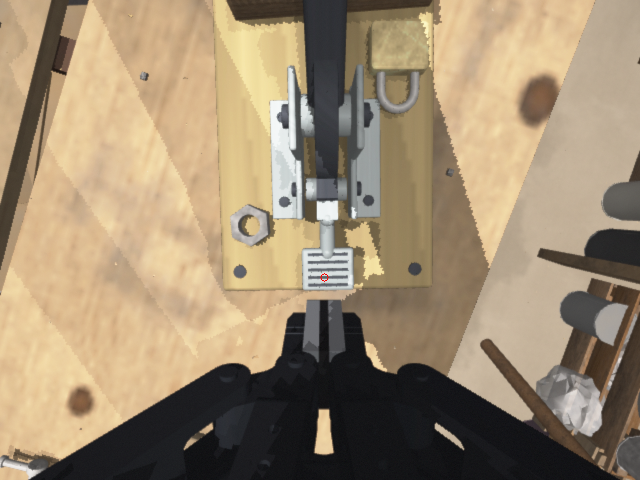

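The wrist view shows the tab centre at about (328,269), against a prediction of (324,277). That is a shift of about (+2.5, +5) mm in the board frame. I'll correct for it and press, checking the force as it goes.

```bash
cat >> h.py <<'E'
B[:2]=W(B,np.array([.0025,.005,0]))[:2]
E
python3 - <<'E'
from h import *
q=quat(.25) if np.dot(quat(.25),read_tcp_rot())**2>.9 else quat(.25,flip=-1)
g=lambda P:tcp(P,q)
movel(g(W(B,tab(0))+[0,0,.012]),q,speed=.12); f0=np.array(read_ft_force())
for a in (0,.1,.2,.3,.36,.40):
    movel(g(W(B,tab(a))),q,speed=.04)
    e=np.array(read_eef_pos())+.019*R.from_quat(read_tcp_rot()).as_matrix()[:,2]
    F=np.array(read_ft_force())-f0; print(a,np.round(F,1),"tip z",round(e[2],4),"tab z",round(tab(a)[2],4))
    if F[2]>25: break
movel(g(W(B,tab(.1))+[0,0,.06]),q,speed=.12)
p=camera_params("wrist"); im=read_camera("wrist"); print(tip_of("wrist","pawl_tab")[:1],proj(W(B,tab(0)),p),proj(W(B,tab(.4)),p),read_time_s())
cv2.imwrite("pics/w2.png",im[:,:,::-1])
E
```

```text
0 [-0.1  0.6  0.1] tip z 0.0558 tab z 0.056
0.1 [-0.2  0.6  0.4] tip z 0.0502 tab z 0.0506
0.2 [-0.3 -0.6  0.6] tip z 0.0449 tab z 0.0451
0.3 [ 0.8 -1.4 -0. ] tip z 0.0393 tab z 0.0394
0.36 [ 0.2 -1.6  1.5] tip z 0.0358 tab z 0.036
0.4 [ 0.1 -1.6  6.5] tip z 0.035 tab z 0.0337
[{'at': [326.4, 287.1], 'confidence': 0.87}] [325.17739103 291.34341504] [325.00954322 290.18260006] 9.8417
```

View pics/w2.png

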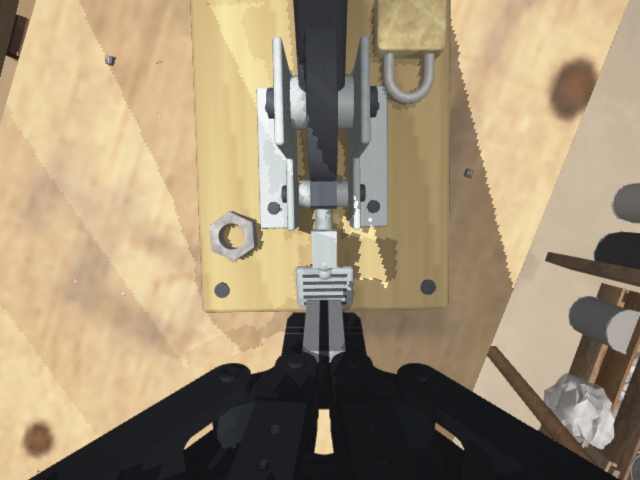

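The wrist view shows the tab at (325,287), which looks tilted, but the force readings were small. I'll check its height with a blown-up side view before and after.

Run:
```python
from h import *
q=read_tcp_rot(); e=np.array(read_eef_pos()); movel(e+[0,0,.12],speed=.25)
s=camera_params("side"); im=read_camera("side"); print(tip_of("side","pawl_tab")[:2],proj(W(B,tab(0)),s),proj(W(B,tab(.4)),s))
a=cv2.imread("pics/side0.png")[215:315,250:380]; b=im[215:315,250:380,::-1]
cv2.imwrite("pics/s2.png",cv2.resize(np.hstack([a,b]),None,fx=3,fy=3,interpolation=cv2.INTER_CUBIC)); print(read_time_s())
```

```text
[{'at': [342.5, 283.5], 'confidence': 0.83}] [338.58732615 272.45906266] [339.29062104 281.87753669]
10.5667
```

View pics/s2.png

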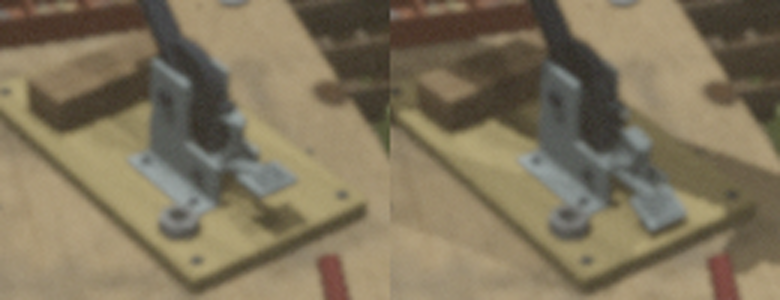

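The tab has clearly sunk, from row 271 to row 283 in the side view, and it stays there, so the pawl is out. Next is the arm. I'll check the whole arc with IK, hover, and verify.

Run:
```python
from h import *
fl=1 if np.dot(quat(.25),read_tcp_rot())**2>.9 else -1
def pose(th,lift=0,b=B):
    q=quat(th,flip=fl); n=-R.from_quat(q).as_matrix()[:,2]
    return W(b,plate(th))+lift*n+.019*n,q
for th in (.8,.4,0,-.03):
    j=inverse_kinematics(*pose(th)); print(th,None if j is None else np.round(j,2))
movel(*pose(.79,.06),speed=.2)
p=camera_params("wrist"); im=read_camera("wrist"); P=W(B,plate(.79)); print(tip_of("wrist","push_plate")[:2],proj(P,p))
cv2.circle(im,tuple(int(a) for a in proj(P,p)),4,(255,0,0),1); cv2.imwrite("pics/w3.png",im[:,:,::-1])
s=camera_params("top"); read_camera("top"); print(tip_of("top","push_plate")[:1],proj(P,s),read_time_s(),read_qpos())
```

```text
0.8 [-0.21  0.61  0.73  1.78 -0.86  1.66  1.15]
0.4 [-0.57  0.44  0.87  1.98 -0.71  1.23  0.97]
0 [-0.97  0.44  1.01  2.13 -0.5   0.83  0.66]
-0.03 [-1.    0.45  1.02  2.14 -0.49  0.81  0.64]
[{'at': [321.8, 266.8], 'confidence': 0.81}] [325.07671516 264.33179992]
[{'at': [273.3, 237.2], 'confidence': 0.46}] [271.11103867 235.43703626] 11.5917 [-0.16386011  0.60240632  0.75859547  1.68852741 -0.82210283  1.75208733
  1.13765629]
```

View pics/w3.png

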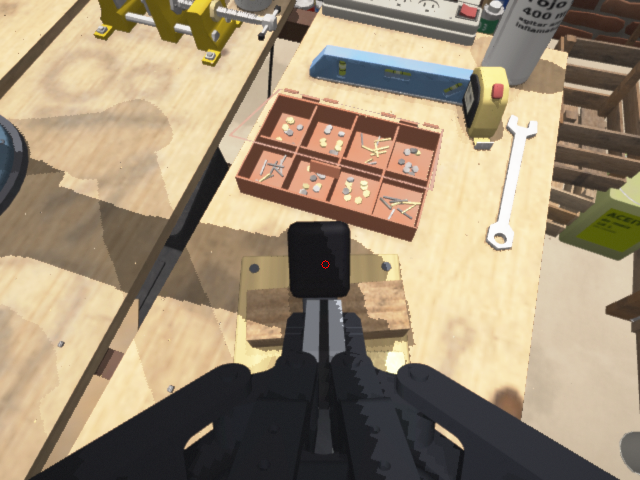

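The wrist view shows the plate centre at about (319,261), against a prediction of (325,264). I'll shift 3 mm toward the board's -x and push along the arc.

Run:
```python
from h import *
b=B.copy(); b[:2]=W(B,np.array([-.003,0,0]))[:2]
fl=1 if np.dot(quat(.79),read_tcp_rot())**2>.9 else -1
def pose(th,lift=0):
    q=quat(th,flip=fl); n=-R.from_quat(q).as_matrix()[:,2]
    return W(b,plate(th))+lift*n+.019*n,q
movel(*pose(.79,.02),speed=.1); f0=np.array(read_ft_force())
for th in [.79,.7,.6,.5,.4,.3,.2,.12,.06,.03,.01,0,-.01,-.02]:
    movel(*pose(th),speed=.05)
    F=np.array(read_ft_force())-f0; e=np.array(read_eef_pos()); print(th,np.round(F,1),round(np.linalg.norm(F),1),"err mm",np.round(1e3*(e-pose(th)[0]),1))
    if np.linalg.norm(F)>(22 if th>.05 else 15): break
print(read_time_s())
s=camera_params("side"); im=read_camera("side"); cv2.imwrite("pics/s3.png",cv2.resize(im[140:320,190:410,::-1],None,fx=3,fy=3,interpolation=cv2.INTER_CUBIC))
```

```text
0.79 [ 0.5 -1.7  0.7] 1.9 err mm [-0.3  0.3 -0.1]
0.7 [0.5 0.3 1.5] 1.6 err mm [0.  0.5 0.4]
0.6 [-0.8  0.1  0.1] 0.8 err mm [-0.2  0.3 -0. ]
0.5 [-0.4 -0.9  0.5] 1.1 err mm [-0.2  0.2 -0. ]
0.4 [-0.6  0.   0.3] 0.7 err mm [-0.2  0.1 -0. ]
0.3 [-0.8  0.7  0.5] 1.1 err mm [-0.2  0.1  0. ]
0.2 [-0.2 -1.  -0.3] 1.1 err mm [-0.2  0.   0. ]
0.12 [-0.4 -0.2  0.6] 0.7 err mm [-0.3  0.  -0. ]
0.06 [-0.3 -0.1  0.7] 0.7 err mm [-0.3  0.1 -0. ]
0.03 [-0.7 -0.3  0.1] 0.8 err mm [-0.2  0.1 -0. ]
0.01 [0.6 0.  0.6] 0.8 err mm [-0.2  0.1 -0.1]
0 [-1.4 -0.6  1.8] 2.3 err mm [ 0.1 -0.3  0.2]
-0.01 [-4.4 -0.8 16.2] 16.8 err mm [ 0.2 -0.4  1.4]
16.9667
```

View pics/s3.png

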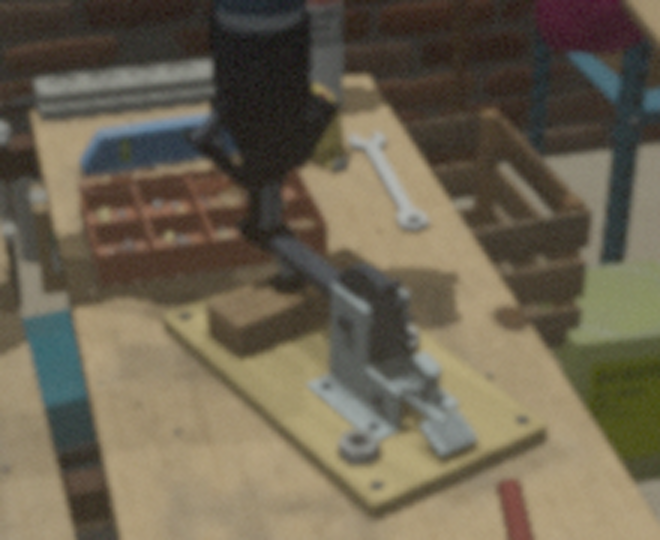

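The arm is level with its foot on the wood, and it resists with 16 N. The pawl is still out. I'll back off straight up and verify.

Run:
```python
from h import *
e=np.array(read_eef_pos()); movel(e+[0,0,.03],speed=.06); movel(e+[0,0,.16],speed=.2); pause(.5)
for c in("side","top"):
    p=camera_params(c); im=read_camera(c)
    print(c,tip_of(c,"push_plate")[:1],proj(W(B,plate(0)),p),proj(W(B,plate(.1)),p),tip_of(c,"wood_mid")[:1],tip_of(c,"pawl_tab")[:1])
    if c=="side": A=im[180:320,220:400,::-1]
cv2.imwrite("pics/s4.png",cv2.resize(A,None,fx=4,fy=4,interpolation=cv2.INTER_CUBIC)); print(read_time_s(),read_ft_force())
```

```text
side [{'at': [278.6, 215.1], 'confidence': 0.94}] [279.33360035 213.07232928] [279.57239526 208.19768431] [{'at': [288.9, 240.9], 'confidence': 0.77}] [{'at': [340.6, 282.6], 'confidence': 0.75}]
top [{'at': [255.9, 253.0], 'confidence': 0.88}] [255.16188231 250.91842672] [255.1375719 249.5632785] [{'at': [271.9, 252.4], 'confidence': 0.84}] [{'at': [350.4, 223.1], 'confidence': 0.76}]
19.3917 [-0.73587427 -0.00440715 -0.32039749]
```

View pics/s4.png

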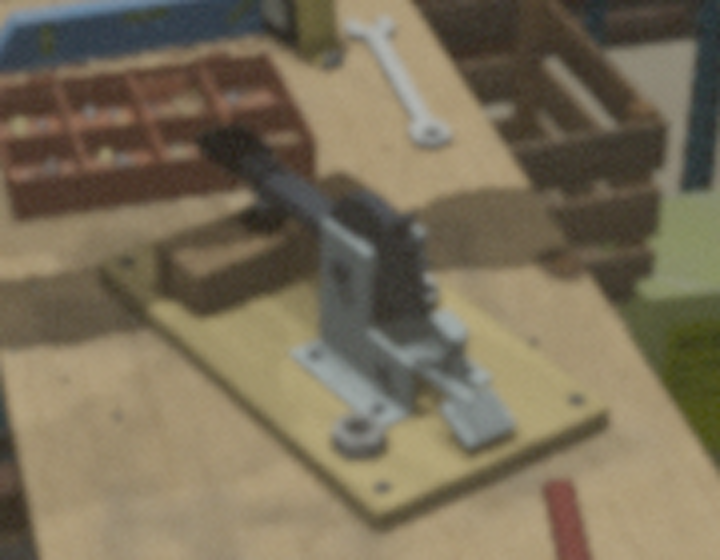

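The arm is level with its foot on the wood, the pawl is out, and the wood is where it was. The end plate is at (279,215), which matches a level arm.

```bash
python3 -c "
from bench import *
print(sign_off())"
```

```text
the job is handed in; nothing more can be done
None
```

The hold-down is set: the pawl is pressed clear and stays out, the arm is level with its rubber foot on the wood, and the job was handed in at about 19 s of the 48 s allowed.

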